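# Make up a shoe-care set in the packing frame

## Task

Make up the shoe-care set in the wooden packing frame: slide the brush carton lengthways along the rear fence into the rear left corner, then slide in the three wax tins that lie to the right of the frame, in front of the carton, black against the left fence, then brown, then red, each pushed snug against what is already there before you bring the next, and at last swing the gate fully shut across the front. Never lift the carton or the tins off the bench, and leave the other things where they stand.

Things in the scene. Friction and masses are not known exactly. Their poses are not given: they have to be found in the camera images.
- packing_frame: three-sided frame of pale beech, fixed to the bench; fences 18 mm thick, 40 mm high at rear, left and right, no floor, open towards the robot. Inside 140 mm deep, 232 mm wide. Origin at bench level, middle of the inside; x to the rear fence (inner face +70 mm, mouth -70), y left (inner faces +-116 mm; flared 6 mm wider over the first 20 mm). Carton + tin fill 135 of 140 mm, three tins 225 of 232 mm
- packing_corner (a point): the inner rear left corner of the frame at bench level, against which everything is packed; axes as the frame's. On the rear fence, daubs of black, brown and red paint mark the tins' places, 37.5, 112.5 and 187.5 mm from this corner
- gate (a joint): angle of the brown wooden gate (16 mm thick, 248 mm long, 3 to 35 mm above the bench) on an upright pin at the front of the left fence: 0 = shut across the mouth (frame x -70 to -86 mm), growing to 2.5 as its free end swings towards the robot and on to the left; at q it points along (-sin q, -cos q) in the frame's x, y. Light, no latch; a stiff hinge (0.05 N m) holds it where left
- gate_hinge (a point): the gate's pin, at x = -78 mm, y = +125 mm in the frame, 19 mm above the bench; axes as those of the frame
- gate_end (a point): middle of the gate's free end, 248 mm from the pin, 19 mm above the bench; a small brass knob stands 20 mm out of the outer face 23 mm before it
- brush_carton: closed card carton with a dark blue-green lid and a white label, 60 mm (x) by 200 mm (y) by 44 mm high, about 0.22 kg; origin at the centre of its underside, y along its length (points left, within 0.3 rad of the frame's y, at the start). Starts in front of the frame's mouth, askew
- carton_center (a point): centre of the brush carton, 22 mm above its underside
- black_tin_center (a point): round flat black-lidded shoe-wax tin on the bench right of the frame (the tins at the far right end of the bench are not meant), 75 mm diameter, 24 mm high (its foot, up to 10 mm, is 72 mm across), about 0.12 kg, lying flat, printed side up; this point is its centre, 12 mm above its underside
- brown_tin_center (a point): round flat brown-lidded shoe-wax tin on the bench right of the frame (the tins at the far right end of the bench are not meant), 75 mm diameter, 24 mm high (its foot, up to 10 mm, is 72 mm across), about 0.12 kg, lying flat, printed side up; this point is its centre, 12 mm above its underside
- red_tin_center (a point): round flat red-lidded shoe-wax tin on the bench right of the frame (the tins at the far right end of the bench are not meant), 75 mm diameter, 24 mm high (its foot, up to 10 mm, is 72 mm across), about 0.12 kg, lying flat, printed side up; this point is its centre, 12 mm above its underside
- black_tin: the black tin, origin at the centre of its underside
- brown_tin: the brown tin, origin at the centre of its underside
- red_tin: the red tin, origin at the centre of its underside
- nail_jar_center (a point): centre of the glass jar of nails, 60 mm across, 78 mm high, loose; leave it
- red_spool_center (a point): centre of the red thread spool, 49 mm across, 58 mm high, loose; leave it
- tape_measure_center (a point): centre of the yellow tape measure, 62 by 71 mm, 32 mm high (reaches at most 46 mm from here), loose; leave it
- tape_roll_center (a point): centre of the roll of masking tape, 105 mm across, 38 mm high, loose; leave it
- shoe_brush_center (a point): centre of the loose shoe brush, 49 by 170 mm, 46 mm high; not part of the set, leave it
Not all that is in view belongs to the job. What is meant by the brown_tin is not blue or turquoise, and is the larger of those in its own colour.

How it is judged:
On the way, in this order (a step that is already met when the one before it is completed fails the run):
1. the carton lies square against the rear fence in the left corner (x of carton_center in the frame of packing_corner above -0.036 m and y of carton_center in the frame of packing_corner above -0.11 m and angle between the y axis of brush_carton and the y axis of packing_frame, either way round below 0.06 rad), for 0.2 s.
2. the black tin is home: against the carton and the left fence (all of step 1 and x of black_tin_center in the frame of packing_corner above -0.1035 m and y of black_tin_center in the frame of packing_corner between -0.0455 and -0.0295 m), for 0.2 s.
3. the brown tin is home: against the carton and the black tin (all of step 1 and x of brown_tin_center in the frame of packing_corner above -0.1035 m and y of brown_tin_center in the frame of packing_corner between -0.1205 and -0.1045 m), for 0.2 s.
4. the red tin is home: against the carton and the brown tin (all of step 1 and x of red_tin_center in the frame of packing_corner above -0.1035 m and y of red_tin_center in the frame of packing_corner between -0.1955 and -0.1795 m), for 0.2 s.
5. the gate is shut (value of joint gate below 0.035 rad), for 0.2 s.
At the end, for the whole second after the job is handed in: Carton along the rear fence (6 mm from touching it, 0.06 rad, left end within 10 mm of the left fence); black, brown, red tins in order from the left fence, each within 8 mm sideways of its place and 6 mm of touching the carton; gate under 0.035 rad; all at rest (all of step 4 and x of each of black_tin_center, brown_tin_center in the frame of packing_corner above -0.1035 m and y of black_tin_center in the frame of packing_corner between -0.0455 and -0.0295 m and y of brown_tin_center in the frame of packing_corner between -0.1205 and -0.1045 m and value of joint gate below 0.035 rad and linear speed of each of black_tin, brown_tin, red_tin, brush_carton below 0.02 m/s and velocity of joint gate below 0.05 rad/s).
It fails at once if the carton or a tin was lifted off the bench (height (world z) of any of black_tin_center, brown_tin_center, red_tin_center above 0.027 m or height (world z) of carton_center above 0.037 m).
It fails at once if one of the other loose things was disturbed (distance of any of nail_jar_center, red_spool_center, tape_measure_center, tape_roll_center, shoe_brush_center from where it was at the start of the episode above 0.02 m).
It also fails if it takes over 72 s, if anything falls off the work surface, if the arm or the gripper's body presses on something with over 40 N, if the wrist force passes 120 N, or if a joint passes its speed limit or range.

## Robot

A 6-joint arm with a two-finger parallel gripper is mounted at the origin on a cart in front of the work surface, level with it; the furniture and walls round the work are solid. World frame = base frame: x ahead of the robot, y to its left, z up, the work surface at z = 0. Lengths are in m, angles in rad, forces in N, time in s.
With the tool pointing down it reaches from about 0.375 to 0.9 m from the base axis. Payload 3.1 kg.
Tool frame: the origin (TCP) lies between the finger pads; the fingertips stand 17 mm ahead of it and the grasp point (between the pads) lies 2 mm behind it (robot.nose_length is the distance from the TCP to the fingertips, in m); z points along the fingers, y is the line along which they close (so a half turn about z gives the same grasp; the last joint's range is limited). The gripper opens to 87 mm and grips with 3 to 60 N. Pads are 19 mm wide; open, the fingers measure 117 mm over their backs; the gripper's body (75 mm by 190 mm) begins 51 mm behind the grasp point.
Start: joints at [-1.395, 0.527, 1.433, -0, 1.181, -0.178], TCP at [0.217, -0.586, 0.24] pointing down, gripper open.
Joint ranges: [-3.08, 3.08], [-0.75, 2.2], [0.22, 2.44], [-1.43, 4.57], [0, 2.65], [-2.85, 2.85]. Speed limits (rad/s): [2.79, 2.79, 3.14, 3.14, 3.14, 3.14].

## Interface

Orientations are given as a unit quaternion [x, y, z, w].
In Python, from rig import robot, cams gives the robot as it stands.
- The arm moves only by the shell command python3 -m pendant 'ROWS' [FORCE]. ROWS is JSON, a list of rows, each an object with "jaw": the opening, from 0 (shut) to 1 (fully open); "linear": the shift along the tool's x, y, z in cm, a list of three; "twist": the turn about the tool's z in degrees. A call has 1 to 12 rows; each row shifts and turns the commanded pose from where the row before left it, along the tool's axes as they then stand; what a row does not reach is not made up. A row lasts 1/12 s, in which the tool goes at most 41.7 mm and 7.16 degrees, less where a joint would pass 70% of its speed; a pose out of reach is approached as far as the arm can. A call is refused whole if a number of a shift passes 4.17 or a number of a turn 7.16, either way. A call with a gripper value outside its range is refused whole. The fingers move at their own pace and stop on an object; FORCE is the grip in N (left out, the last holds). Time passes only in rows, so rows that do not move let the fingers close. It gives the time, the measured TCP pose, the force, the opening and the grip force at its end, in the units of the state.
- robot.get_obs(): the state, without advancing time (a new reading comes with each control period).
- cams.camera(name): name is "side" or "top"; returns a dict with "color" (400x640x3 uint8, blue, green, red), "depth" (400x640 float32, m along the optical axis (not along the pixel's ray), 0 where there is no reading), "fov_y" (degrees; the focal length in pixels is half the picture's height over the tangent of half this angle, whatever the lens; pixels are square), "cx", "cy" (the principal point, pixels), "view" (4x4, takes a point from world to camera coordinates). Camera axes: x right, y down, z forward; pixel columns grow to the right and rows downward; lengths in m; the calibration is good to about 2 mm. A picture is of the moment at which its call begins.
- robot.hand_in(): hands the job in; it is judged then, once.
The state is a dict: "time": time; "q": joint angles; "joint_velocities": joint speeds; "joint_torque": joint torques, N m; "position": TCP position; "tool_rot": TCP orientation; "ft_force": force on the tool from outside, world axes, zero at the start; "moment": the same for the moment, N m; "grip_width": finger opening in m; "grip_force": force on a finger pad.
Only numpy, scipy, OpenCV 4.12 (cv2) and the standard library are available. Lean on these libraries where they do the work, as an engineer would, in place of code of your own. Each camera call takes 0.05 s, during which the arm holds its last target. There are 200 camera calls.

## Working session

There is one attempt and no reset: what is moved stays moved. The work goes in short steps, Python scripts to look and compute and a shell command to move; the robot and the scene stay as the last step left them, time stands still between calls to the robot, and variables do not carry over. Pictures are saved under pics/ and viewed, at most 10 in all, crops included, and the job is handed in when it is done.

```bash
ls; mkdir -p pics
cat > h.py <<'E'
import numpy as np, cv2
from rig import robot, cams
def cam(n):
    c=cams.camera(n); c['f']=200/np.tan(np.radians(c['fov_y'])/2); return c
def ray(c,u,v,z):
    V=np.array(c['view']);R=V[:3,:3];t=V[:3,3];o=-R.T@t
    d=R.T@np.array([(u-c['cx'])/c['f'],(v-c['cy'])/c['f'],1]);return o+d*(z-o[2])/d[2]
E
python3 - <<'E'
from h import *
for n in('top','side'):
    c=cam(n);cv2.imwrite(f'pics/{n}0.png',c['color']);print(n,c['fov_y'],c['cx'],c['cy'],np.round(c['view'],3).tolist())
o=robot.get_obs();print(o)
E
```

```text
pics
top 47.362971157436334 324.84079138910676 201.5019436215636 [[-0.009, -1.0, 0.013, -0.11], [-0.996, 0.008, -0.092, 0.556], [0.092, -0.014, -0.996, 1.517], [0.0, 0.0, 0.0, 1.0]]
side 46.77823438732308 315.98471519128464 197.21718511794913 [[0.817, -0.576, -0.018, -0.492], [-0.301, -0.4, -0.866, 0.162], [0.491, 0.713, -0.5, 1.321], [0.0, 0.0, 0.0, 1.0]]
{'time': 0.1, 'q': array([-1.39452411e+00,  5.28376919e-01,  1.43375865e+00, -1.25010767e-05,
        1.18138455e+00, -1.78488347e-01]), 'joint_velocities': array([ 0.00011853, -0.00290267, -0.00309263, -0.00163089,  0.00168591,
       -0.00020193]), 'joint_torque': array([ 3.40590750e-04, -4.40983880e+01, -1.77152073e+01,  6.35674037e-02,
        5.34109992e-02, -4.22819232e-05]), 'position': array([ 0.21702538, -0.58545442,  0.2386721 ]), 'tool_rot': array([ 9.84308447e-01,  1.76453826e-01, -4.71240108e-06, -9.63740091e-04]), 'ft_force': array([-0.04226188, -0.56503876,  1.04008015]), 'moment': array([ 0.00518212,  0.01610313, -0.05074205]), 'grip_force': 0.0, 'grip_width': 0.08700307589348855}
```

View pics/top0.png

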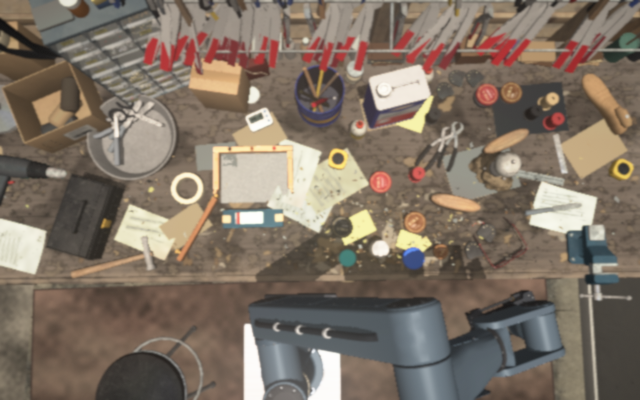

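View pics/side0.png

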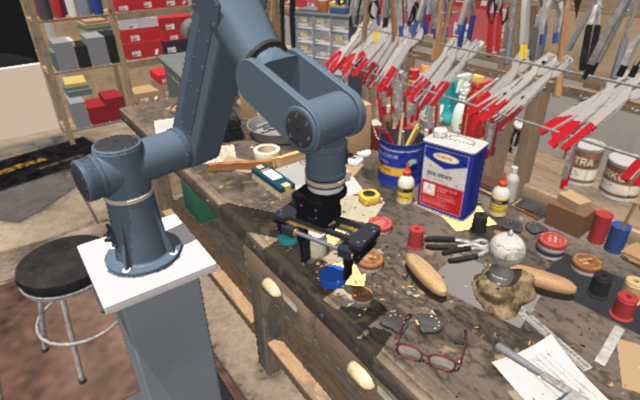

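The top view shows the frame at about (253,175), the open gate running from (213,195) to (180,260) and the carton at (252,217). The tins are around (380,182), (415,222) and (343,228). The side view is largely blocked by the arm, so I'll enlarge the top view.

Run:
```python
from h import *
im=cv2.imread('pics/top0.png');cv2.imwrite('pics/crop0.png',cv2.resize(im[135:275,165:465],None,fx=2.66,fy=2.66,interpolation=cv2.INTER_CUBIC))
```

```text
(no output)
```

View pics/crop0.png

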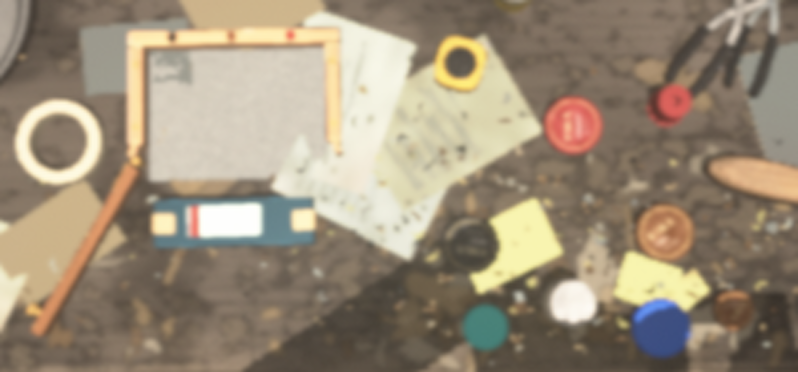

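The crop (165,135 offset, ×2.66) shows:
- **Target tins:** black (472,245), brown (664,231), red (573,124).
- **Carton:** (233,221).
- **Frame:** outer corners (127,32) and (340,32). The gate is open to the front left.
- **Decoys:** teal, white, blue and a small brown one, in front.
- **Other loose things:** spool (670,103), tape measure (460,63), tape roll (58,140), brush (760,175).

Next I'll measure them.

```bash
cat >> h.py <<'E'
C0=(165,135,2.66)
def blob(c,mask,u,v,r):
    m=np.zeros(mask.shape,np.uint8);cv2.circle(m,(int(u),int(v)),r,255,-1);m&=mask
    cs,_=cv2.findContours(m,cv2.RETR_EXTERNAL,cv2.CHAIN_APPROX_NONE);return max(cs,key=cv2.contourArea)
def rect(c,k,z):
    b=cv2.boxPoints(cv2.minAreaRect(k));p=np.array([ray(c,u,v,z)[:2] for u,v in b]);
    e=[p[1]-p[0],p[2]-p[1]];l=max(e,key=np.linalg.norm);
    if l[1]<0:l=-l
    return p.mean(0),np.linalg.norm(e,axis=1),np.arctan2(-l[0],l[1])
E
python3 - <<'E'
from h import *
c=cam('top');im=c['color'];hsv=cv2.cvtColor(im,cv2.COLOR_BGR2HSV)
def f(x,y):return 165+x/2.66,135+y/2.66
for n,(x,y) in dict(black=(472,245),brown=(664,231),red=(573,124),beech=(230,38),carton=(165,240),gate=(90,245),jar=(572,301),spool=(670,103)).items():
    u,v=f(x,y);print(n,hsv[int(v+.5),int(u+.5)],np.round(ray(c,u,v,.024),4))
H,S,V=[x.astype(int) for x in cv2.split(hsv)]
A=lambda m:(m*255).astype(np.uint8)
# carton incl. label: bluegreen
m=A((H>85)&(H<115)&(S>80));k=blob(c,m,*f(233,221),45);print('carton',cv2.contourArea(k),rect(c,k,.044))
m=A((H<25)&(V>200)&(S>50)&(S<160))
k=blob(c,m,*f(233,95),60);
h=cv2.convexHull(k);print('frame',cv2.boundingRect(k),rect(c,k,.04))
m=A((H<15)&(S>110)&(V>110));k=blob(c,m,*f(88,248),40);print('gate',cv2.contourArea(k),rect(c,k,.035))
for n,p,mm in(('red',(573,124),A(((H<8)|(H>172))&(S>100))),('brown',(664,231),A((H<20)&(S>90)&(V>110))),('black',(472,245),A(V<85))):
    k=blob(c,mm,*f(*p),16);(u,v),r=cv2.minEnclosingCircle(k);print(n,cv2.contourArea(k),u,v,r,ray(c,u,v,.024)[:2],rect(c,k,.024)[:2])
dep=c['depth']
for x,y in((572,301),(486,328),(661,328),(733,310),(472,245)):
    u,v=f(x,y);z=dep[int(v),int(u)];Vw=np.array(c['view']);p=np.array([(u-c['cx'])/c['f']*z,(v-c['cy'])/c['f']*z,z]);print((x,y),np.round(Vw[:3,:3].T@(p-Vw[:3,3]),3))
E
```

```text
black [19 51 95] [ 0.468  -0.1732  0.024 ]
brown [ 13 128 178] [ 0.4838 -0.4179  0.024 ]
red [  5 123 232] [ 0.6219 -0.3047  0.024 ]
beech [ 14 121 220] [0.7364 0.1347 0.024 ]
carton [ 96  66 132] [0.4776 0.2152 0.024 ]
gate [ 12 134 207] [0.4721 0.3096 0.024 ]
jar [ 20  15 249] [ 0.3962 -0.2988  0.024 ]
spool [  2 148 214] [ 0.6482 -0.4301  0.024 ]Traceback (most recent call last):
  File "<stdin>", line 9, in <module>
  File "h.py", line 11, in blob
    cs,_=cv2.findContours(m,cv2.RETR_EXTERNAL,cv2.CHAIN_APPROX_NONE);return max(cs,key=cv2.contourArea)
                                                                            ~~~^^^^^^^^^^^^^^^^^^^^^^^^
ValueError: max() iterable argument is empty
```

```bash
cat > m.py <<'E'
from h import *
c=cam('top');im=c['color'];hsv=cv2.cvtColor(im,cv2.COLOR_BGR2HSV)
def f(x,y):return 165+x/2.66,135+y/2.66
H,S,V=[x.astype(int) for x in cv2.split(hsv)]
A=lambda m:(m*255).astype(np.uint8)
def t(n,fn):
    try:print(n,*fn())
    except Exception as e:print(n,e)
def car():
    k=blob(c,A((H>80)&(H<120)&(S>45)),*f(233,221),45);return cv2.contourArea(k),*rect(c,k,.044)
def fr():
    k=blob(c,A((H<28)&(V>165)&(S>75)),*f(233,95),55);return cv2.boundingRect(k),*rect(c,k,.04)
def ga():
    k=blob(c,A((H<15)&(S>110)&(V>110)),*f(88,248),40);return cv2.contourArea(k),*rect(c,k,.035)
t('carton',car);t('frame',fr);t('gate',ga)
for n,p,mm in(('red',(573,124),A(((H<9)|(H>172))&(S>90))),('brown',(664,231),A((H<20)&(S>90)&(V>110))),('black',(472,245),A(V<100))):
    def tin():
        k=blob(c,mm,*f(*p),16);(u,v),r=cv2.minEnclosingCircle(k);return cv2.contourArea(k),u,v,r,ray(c,u,v,.024)[:2],rect(c,k,.024)[:2]
    t(n,tin)
dep=c['depth']
for x,y in((572,301),(486,328),(661,328),(733,310),(472,245),(230,38),(165,245)):
    u,v=f(x,y);z=dep[int(v),int(u)];Vw=np.array(c['view']);p=np.array([(u-c['cx'])/c['f']*z,(v-c['cy'])/c['f']*z,z]);print((x,y),np.round(Vw[:3,:3].T@(p-Vw[:3,3]),3))
E
python3 m.py
python3 - <<'E'
import cv2
im=cv2.imread('pics/top0.png')
h=cv2.cvtColor(im,cv2.COLOR_BGR2HSV)
print(h[205:232,225].tolist());print(h[190,205:305:1].tolist())
E
```

```text
carton 268.5 [0.50027829 0.12575983] [0.19298211 0.05746897] 0.018537782320136198
frame (208, 120, 85, 87) [0.68995773 0.14714303] [0.31469345 0.2446326 ] 0.20902127151234431
gate 351.5 [0.46687749 0.3135222 ] [0.23942337 0.02265657] 1.053913759031957
red 385.5 380.0 181.68182373046875 11.599920272827148 [ 0.62165805 -0.30323946] (array([ 0.62064942, -0.30323129]), array([0.07528647, 0.07564317]))
brown 387.0 414.452392578125 222.0 11.838883399963379 [ 0.48325624 -0.41727278] (array([ 0.4836653 , -0.41847232]), array([0.07330942, 0.07693888]))
black 271.0 338.0 227.0 12.728022575378418 [ 0.46852929 -0.15822227] (array([ 0.46192819, -0.16184308]), array([0.08100518, 0.05255118]))
(572, 301) [ 0.397 -0.292  0.074]
(486, 328) [ 0.363 -0.19   0.018]
(661, 328) [ 0.361 -0.412  0.02 ]
(733, 310) [ 0.383 -0.505  0.016]
(472, 245) [ 0.468 -0.173  0.021]
(230, 38) [0.733 0.132 0.042]
(165, 245) [0.471 0.211 0.042]
[[14, 60, 114], [15, 61, 109], [16, 61, 104], [17, 58, 102], [22, 27, 103], [90, 23, 110], [96, 56, 123], [96, 62, 127], [94, 53, 130], [44, 19, 150], [20, 68, 221], [23, 67, 250], 
[... 1026 characters left out ...]
 28, 215], [19, 30, 216], [19, 28, 215], [20, 28, 215], [20, 28, 216], [20, 28, 217], [20, 28, 218], [21, 28, 218], [20, 28, 217], [20, 28, 215], [20, 29, 213], [20, 29, 214], [20, 27, 215], [20, 27, 216], [19, 29, 218], [20, 28, 218], [23, 27, 221], [26, 22, 227], [26, 19, 234], [28, 17, 237], [28, 17, 237], [26, 17, 235], [27, 21, 227], [23, 28, 218], [21, 28, 211], [21, 28, 211], [21, 28, 213], [20, 28, 212], [20, 28, 210], [21, 28, 215], [24, 29, 225], [21, 37, 239], [21, 56, 247], [21, 74, 250], [20, 72, 246], [21, 48, 241], [24, 28, 239], [26, 22, 240], [26, 21, 241], [26, 21, 242], [26, 21, 243], [24, 21, 244], [24, 22, 245], [24, 22, 245], [23, 22, 245], [24, 22, 244], [24, 22, 244]]
```

The white lid is the nail jar, 74 mm high at (0.40,-0.29). The depth looks good enough to measure outlines from, so I'll try that.

```bash
cat >> h.py <<'E'
def cloud(c):
    v,u=np.mgrid[0:400,0:640];z=c['depth'];V=np.array(c['view'])
    p=np.stack([(u-c['cx'])/c['f']*z,(v-c['cy'])/c['f']*z,z],-1);return (p-V[:3,3])@V[:3,:3]
def zmask(P,x,y,z0,z1,r):
    m=(np.hypot(P[...,0]-x,P[...,1]-y)<r)&(P[...,2]>z0)&(P[...,2]<z1);return m
def mrect(Q):
    (c,(w,h),a)=cv2.minAreaRect(Q.astype(np.float32)[:,:2]*1000);return np.round([*c,w,h,a],1)
E
python3 - <<'E'
from h import *
c=cam('top');P=cloud(c);im=c['color'].astype(int)
for n,x,y,z0,z1,r in(('frame',.665,.13,.025,.055,.18),('carton',.497,.125,.03,.06,.12),('black',.468,-.172,.012,.04,.055),('brown',.483,-.418,.012,.04,.055),('red',.621,-.303,.012,.04,.055),('gate',.467,.31,.02,.05,.13)):
    m=zmask(P,x,y,z0,z1,r);Q=P[m]
    if n=='frame':
        Q=Q[Q[:,0]>.6]
        for s,q in(('rear',Q[Q[:,0]>.725]),('left',Q[(Q[:,1]>.22)&(Q[:,0]<.70)]),('right',Q[(Q[:,1]<.04)&(Q[:,0]<.70)])):
            d=cv2.fitLine(q[:,:2].astype(np.float32),cv2.DIST_HUBER,0,.001,.001).ravel();print(s,len(q),np.round(d,4),mrect(q))
    print(n,m.sum(),np.round(Q.mean(0),4),mrect(Q))
# red/brown/black paint daubs, top-row profile along rear fence
hsv=cv2.cvtColor(c['color'],cv2.COLOR_BGR2HSV)
print(hsv[149,205:305].tolist())
E
```

```text
rear 487 [ 0.007  -1.      0.7357  0.1351] [781.7 129.1 267.3 113.   89.9]
left 184 [1.     0.0061 0.6446 0.2534] [6.503e+02 2.748e+02 9.630e+01 6.210e+01 1.000e-01]
right 174 [1.000e+00 1.000e-04 6.562e-01 3.200e-03] [6.496e+02 4.100e+00 9.920e+01 1.760e+01 1.000e-01]
frame 1660 [0.7008 0.1291 0.038 ] [719.8 149.8 310.5 236.9  89.5]
carton 1091 [0.5002 0.1282 0.0429] [5.003e+02 1.290e+02 6.010e+01 2.010e+02 2.000e-01]
black 387 [ 0.4695 -0.1694  0.023 ] [ 470.4 -170.4   71.5   71.3   89.5]
brown 382 [ 0.4833 -0.4161  0.0229] [ 483.3 -416.3   71.3   73.6   45.7]
red 383 [ 0.6221 -0.3018  0.023 ] [ 623.  -301.9   72.9   72.9   88.8]
gate 837 [0.4963 0.2893 0.0359] [501.1 319.6 189.7 240.5  30.9]
[[26, 25, 156], [26, 25, 156], [24, 25, 156], [24, 26, 157], [24, 25, 156], [24, 24, 157], [21, 31, 164], [16, 55, 201], [19, 67, 243], [21, 67, 252], [22, 72, 254], [23, 76, 254], [23, 76, 254], [23, 75, 254], [23, 75, 254], [23, 74, 254], [23, 74, 254], [23, 74, 254], [23, 72, 254], [23, 72, 254], [23, 73, 254], [22, 79, 253], [20, 93, 243], [16, 103, 199], [16, 96, 144], [16, 98, 166], [17,
[... 414 characters left out ...]
 253], [23, 76, 253], [23, 76, 253], [23, 75, 253], [23, 75, 254], [23, 75, 254], [23, 75, 253], [23, 76, 253], [23, 75, 253], [23, 75, 253], [23, 73, 253], [24, 72, 253], [23, 74, 253], [21, 82, 253], [16, 101, 250], [10, 123, 244], [10, 128, 243], [13, 112, 248], [19, 92, 252], [21, 81, 253], [22, 78, 253], [23, 78, 253], [22, 79, 253], [22, 82, 253], [21, 82, 252], [21, 84, 252], [21, 85, 252], [21, 86, 252], [21, 86, 252], [21, 86, 252], [21, 86, 252], [21, 85, 252], [21, 86, 252], [20, 85, 248], [18, 71, 235], [23, 38, 230], [27, 21, 238], [28, 18, 241], [27, 19, 243], [28, 19, 243], [28, 18, 243], [28, 18, 243], [27, 19, 243], [27, 19, 242], [28, 18, 241], [28, 19, 242], [28, 19, 243]]
```

```bash
python3 -m pendant '[{"jaw":0.3,"linear":[0,0,1],"twist":-6.97},{"jaw":0.3,"linear":[0,0,1],"twist":-6.97},{"jaw":0.3,"linear":[0,0,1],"twist":-6.97},{"jaw":0.3,"linear":[0,0,1],"twist":-6.97},{"jaw":0.3,"linear":[0,0,1],"twist":-6.97},{"jaw":0.3,"linear":[0,0,1],"twist":-6.97},{"jaw":0.3,"linear":[0,0,1],"twist":-6.97},{"jaw":0.3,"linear":[0,0,1],"twist":-6.97},{"jaw":0.3,"linear":[0,0,1],"twist":-6.97},{"jaw":0.3,"linear":[0,0,1],"twist":-6.97}]' 10
```

```text
time: 1.08
position: [0.2171, -0.586, 0.139]
tool_rot: [0.705, 0.709, 0.0, -0.0]
ft_force: [-0.4, -0.2, -0.3]
grip_width: 0.0302
grip_force: 0.0
```

Run:
```python
from h import *
c=cam('top');P=cloud(c)
m=zmask(P,.665,.13,.025,.055,.19);Q=P[m];q=Q[(Q[:,0]>.715)&(Q[:,0]<.77)&(abs(Q[:,1]-.13)<.12)&(abs(Q[:,2]-.04)<.006)]
print('rear',mrect(q),np.median(q[:,0]));
for y in(.03,.08,.13,.18,.23):
    s=q[abs(q[:,1]-y)<.02];print(y,np.round([s[:,0].min(),s[:,0].max(),np.median(s[:,0])],4))
g=P[zmask(P,.467,.31,.02,.05,.13)];g=g[(g[:,1]>.24)&(g[:,0]<.58)&(g[:,1]-.254<(.58-g[:,0])*.8+.02)]
print('gate',mrect(g),cv2.fitLine(g[:,:2].astype(np.float32),cv2.DIST_HUBER,0,.001,.001).ravel())
for s in(.25,.003):
    f=Q[(abs(Q[:,1]-s)<.012)&(Q[:,0]<.66)];print('front of fence',f[:,0].min())
for n,x,y,h in(('tape',.69,-.165,.032),('spool',.64,-.43,.058),('brush',.55,-.54,.046),('roll',.62,.33,.038)):
    q=P[zmask(P,x,y,h*.6,h+.015,.09)];print(n,np.round(q.mean(0),3),mrect(q))
```

```text
rear [732.7 130.7 237.8  32.2  89.7] 0.7362019946001359
0.03 [0.7159 0.7482 0.7369]
0.08 [0.7279 0.7451 0.7376]
0.13 [0.7266 0.7449 0.737 ]
0.18 [0.727  0.7459 0.7355]
0.23 [0.7172 0.7424 0.7345]
gate [476.6 320.   35.1 249.9  59.7] [ 0.8646677  -0.50234425  0.48695815  0.3034155 ]
front of fence 0.5490145381133209
front of fence 0.5871708300226168
tape [ 0.702 -0.158  0.03 ] [ 703.4 -158.6   61.9   67.2   75. ]
spool [ 0.639 -0.43   0.053] [ 614.  -446.2  117.    41.    31.9]
brush [ 0.548 -0.55   0.043] [ 549.9 -549.8  159.8   46.3   77. ]
roll [0.607 0.323 0.036] [600.7 319.2 124.  164.1  12.5]
```

```bash
python3 -m pendant '[{"jaw":0.3,"linear":[3.6,1.9,0],"twist":0},{"jaw":0.3,"linear":[3.6,1.9,0],"twist":0},{"jaw":0.3,"linear":[3.6,1.9,0],"twist":0},{"jaw":0.3,"linear":[3.6,1.9,0],"twist":0},{"jaw":0.3,"linear":[3.6,1.9,0],"twist":0},{"jaw":0.3,"linear":[3.6,1.9,0],"twist":0},{"jaw":0.3,"linear":[3.6,1.9,0],"twist":0},{"jaw":0.3,"linear":[3.6,1.9,0],"twist":0},{"jaw":0.3,"linear":[3.6,1.9,0],"twist":0},{"jaw":0.3,"linear":[3.6,1.9,0],"twist":0},{"jaw":0.3,"linear":[3.6,1.9,0],"twist":0},{"jaw":0.3,"linear":[3.6,1.9,0],"twist":0}]' && python3 -m pendant '[{"jaw":0.3,"linear":[3.3,1.4,0],"twist":0},{"jaw":0.3,"linear":[3.3,1.4,0],"twist":0},{"jaw":0.3,"linear":[3.3,1.4,0],"twist":0},{"jaw":0.3,"linear":[3.2,1.3,2],"twist":0},{"jaw":0.3,"linear":[0,0,3],"twist":0},{"jaw":0.3,"linear":[0,0,3],"twist":0},{"jaw":0.3,"linear":[0,0,2.8],"twist":0},{"jaw":0.3,"linear":[0,0,0],"twist":0}]'
```

```text
time: 2.13
position: [0.4458, -0.1523, 0.14]
tool_rot: [0.708, 0.706, 0.0, 0.0]
ft_force: [0.4, -0.3, -0.1]
grip_width: 0.0261
grip_force: 0.0
time: 2.8
position: [0.4973, -0.0218, 0.0276]
tool_rot: [0.707, 0.707, -0.002, -0.004]
ft_force: [-0.4, 0.2, 0.5]
grip_width: 0.0264
grip_force: 0.0
```

```bash
python3 -m pendant '[{"jaw":0.3,"linear":[1.5,0.2,0],"twist":0},{"jaw":0.3,"linear":[1.5,0,0],"twist":0},{"jaw":0.3,"linear":[1,0,0],"twist":0},{"jaw":0.3,"linear":[1,0,0],"twist":0},{"jaw":0.3,"linear":[0.5,0,0],"twist":0},{"jaw":0.3,"linear":[0,0,0],"twist":0}]'
python3 - <<'E'
from h import *
print(robot.get_obs()['position'])
c=cam('top');P=cloud(c);Q=P[zmask(P,.497,.14,.03,.06,.12)];Q=Q[Q[:,1]>.03]
print(mrect(Q))
E
```

```text
time: 3.3
position: [0.5023, 0.0329, 0.0325]
tool_rot: [0.707, 0.708, 0.001, 0.001]
ft_force: [1.2, 0.1, -0.3]
grip_width: 0.0261
grip_force: 0.0
[0.50231009 0.03286115 0.0324982 ]
[507.7 197.6  96.7  47.3  89.1]
```

```bash
python3 -m pendant '[{"jaw":0.3,"linear":[-1.5,0,0],"twist":0},{"jaw":1,"linear":[0,0,-4],"twist":0},{"jaw":1,"linear":[2.5,-2,-3],"twist":0},{"jaw":1,"linear":[3.5,-2,-1],"twist":0},{"jaw":1,"linear":[3.5,-2,0],"twist":0},{"jaw":1,"linear":[3,-1.2,0],"twist":0},{"jaw":1,"linear":[0,0,0],"twist":6.92},{"jaw":1,"linear":[0,0,0],"twist":6.92},{"jaw":1,"linear":[0,0,0],"twist":6.92},{"jaw":1,"linear":[0,0,0],"twist":6.92},{"jaw":1,"linear":[0,0,0],"twist":6.92},{"jaw":1,"linear":[0,0,0],"twist":6.92}]' && python3 -m pendant '[{"jaw":1,"linear":[0,0,0],"twist":6.92},{"jaw":1,"linear":[0,0,0],"twist":6.92},{"jaw":1,"linear":[0,0,0],"twist":6.92},{"jaw":1,"linear":[0,0,0],"twist":6.92},{"jaw":1,"linear":[0,0,0],"twist":6.92},{"jaw":1,"linear":[0,0,0],"twist":6.92},{"jaw":1,"linear":[0,0,0],"twist":6.92},{"jaw":1,"linear":[0,0,0],"twist":0}]'
python3 - <<'E'
from h import *
c=cam('top');P=cloud(c);Q=P[zmask(P,.51,.14,.03,.055,.12)&(P[...,0]<.55)&(P[...,0]>.45)];Q=Q[(Q[:,1]>.03)&(Q[:,1]<.253)]
print(mrect(Q),len(Q));im=cv2.resize(c['color'][125:265,165:465],None,fx=2.6,fy=2.6,interpolation=cv2.INTER_CUBIC);cv2.imwrite('pics/c1.png',im)
E
```

```text
time: 4.35
position: [0.4308, 0.1405, 0.1103]
tool_rot: [0.913, 0.408, 0.0, -0.0]
ft_force: [0.3, -0.1, -0.0]
grip_width: 0.0851
grip_force: 0.0
time: 5.02
position: [0.4309, 0.1404, 0.1103]
tool_rot: [1.0, -0.001, 0.0, -0.0]
ft_force: [-0.4, 0.0, -0.5]
grip_width: 0.0872
grip_force: 0.0
[502.1 146.2 200.9  57.7  89.6] 925
```

View pics/c1.png

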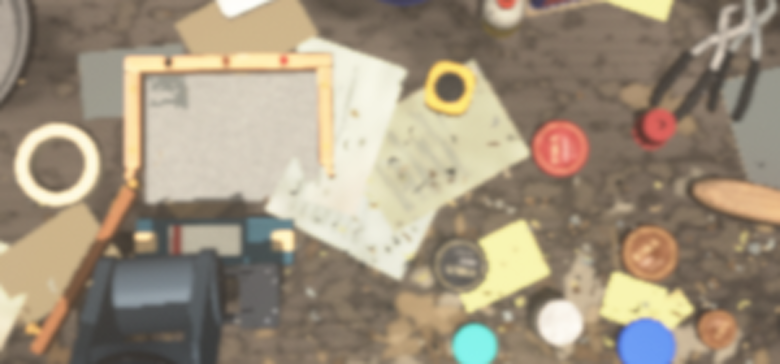

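The carton is now at y = 0.146, with its left end level with the left fence's inner face and within the flare. The arm covers only its front left part. Next I push it in with the open fingers, drifting slightly right.

```bash
python3 -m pendant '[{"jaw":1,"linear":[0,0.3,4],"twist":0},{"jaw":1,"linear":[0,0,3.9],"twist":0},{"jaw":1,"linear":[0,0,0],"twist":0},{"jaw":1,"linear":[1.5,0,0],"twist":0},{"jaw":1,"linear":[1.5,0.1,0],"twist":0},{"jaw":1,"linear":[1.5,0.2,0],"twist":0},{"jaw":1,"linear":[1.5,0.2,0],"twist":0},{"jaw":1,"linear":[1.5,0.2,0],"twist":0},{"jaw":1,"linear":[1,0.1,0],"twist":0},{"jaw":1,"linear":[1,0.1,0],"twist":0}]'
python3 - <<'E'
from h import *
c=cam('top');P=cloud(c);Q=P[zmask(P,.57,.14,.041,.055,.15)];Q=Q[(Q[:,1]>.03)&(Q[:,1]<.253)]
print(mrect(Q),len(Q));im=cv2.resize(c['color'][125:265,165:365],None,fx=3.5,fy=3.5,interpolation=cv2.INTER_CUBIC);cv2.imwrite('pics/c2.png',im)
E
```

```text
time: 5.9
position: [0.5252, 0.1289, 0.0329]
tool_rot: [1.0, 0.001, -0.001, -0.0]
ft_force: [-3.3, 0.8, 3.2]
grip_width: 0.0867
grip_force: 1.8
[587.7 147.2 231.7  71.   72.7] 149
```

View pics/c2.png

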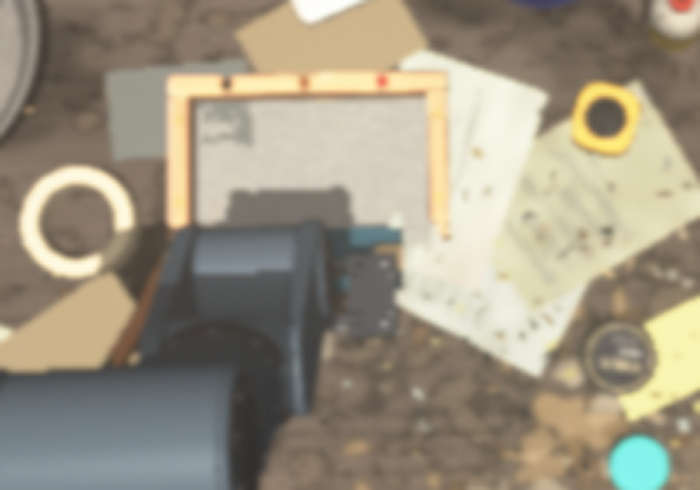

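The carton is entering the mouth: its right end is near (402,240), clear of the right fence at 430, and the push force is only 3 N. I'll keep pushing.

```bash
python3 -m pendant '[{"jaw":1,"linear":[1.2,0,0],"twist":0},{"jaw":1,"linear":[1.2,0,0],"twist":0},{"jaw":1,"linear":[1.2,0,0],"twist":0},{"jaw":1,"linear":[1.2,0,0],"twist":0},{"jaw":1,"linear":[1.2,0,0],"twist":0},{"jaw":1,"linear":[1.2,0,0],"twist":0},{"jaw":1,"linear":[1.2,0,0],"twist":0},{"jaw":1,"linear":[1.2,0,0],"twist":0},{"jaw":1,"linear":[1,0,0],"twist":0},{"jaw":1,"linear":[1,0,0],"twist":0}]'; python3 -m pendant '[{"jaw":1,"linear":[0.5,0,0],"twist":0},{"jaw":1,"linear":[0.5,0,0],"twist":0},{"jaw":1,"linear":[0.3,0,0],"twist":0},{"jaw":1,"linear":[0,0,0],"twist":0}]'
python3 - <<'E'
from h import *
c=cam('top');P=cloud(c);Q=P[zmask(P,.70,.13,.041,.055,.15)];Q=Q[(Q[:,1]>.015)&(Q[:,1]<.245)&(Q[:,0]<.725)&(Q[:,0]>.655)]
print(mrect(Q),len(Q),robot.get_obs()['position'])
E
```

```text
time: 6.78
position: [0.6405, 0.1292, 0.0318]
tool_rot: [1.0, 0.001, -0.002, 0.0]
ft_force: [-4.0, 0.3, 2.8]
grip_width: 0.0868
grip_force: 2.0
time: 7.12
position: [0.6551, 0.1292, 0.0313]
tool_rot: [1.0, 0.001, 0.0, -0.0]
ft_force: [-1.5, -0.4, 0.8]
grip_width: 0.0872
grip_force: 0.7
[695.2  72.4  55.8  67.8   0. ] 109 [0.6550397  0.12914515 0.03120732]
```

```bash
python3 -m pendant '[{"jaw":1,"linear":[0.2,0,0],"twist":0},{"jaw":1,"linear":[0.2,0,0],"twist":0},{"jaw":1,"linear":[0,0,0],"twist":0}]'; python3 -m pendant '[{"jaw":1,"linear":[0.2,0,0],"twist":0},{"jaw":1,"linear":[0.1,0,0],"twist":0},{"jaw":1,"linear":[0,0,0],"twist":0}]'
```

```text
time: 7.42
position: [0.6569, 0.129, 0.0309]
tool_rot: [1.0, 0.001, -0.002, 0.0]
ft_force: [-6.5, 0.0, 5.6]
grip_width: 0.0871
grip_force: 2.9
time: 7.67
position: [0.6571, 0.129, 0.0308]
tool_rot: [1.0, 0.002, -0.005, 0.0]
ft_force: [-10.5, -2.7, 8.6]
grip_width: 0.0871
grip_force: 5.3
```

```bash
python3 -m pendant '[{"jaw":1,"linear":[-1,0,0],"twist":0},{"jaw":1,"linear":[-2,0,-2],"twist":0},{"jaw":1,"linear":[0,0,-4],"twist":0},{"jaw":1,"linear":[-2,3,-2],"twist":0},{"jaw":1,"linear":[-2,3.6,0],"twist":0},{"jaw":1,"linear":[-2,3.6,0],"twist":0},{"jaw":1,"linear":[-2,3.6,0],"twist":0},{"jaw":1,"linear":[-2,3.6,0],"twist":0},{"jaw":1,"linear":[-2,3.6,0],"twist":0},{"jaw":1,"linear":[-2,3.6,0],"twist":0},{"jaw":1,"linear":[-1.7,3.5,0],"twist":0},{"jaw":1,"linear":[0,1.9,0],"twist":0}]'; python3 -m pendant '[{"jaw":1,"linear":[0,0,0],"twist":0}]'
python3 - <<'E'
from h import *
c=cam('top');P=cloud(c);Q=P[zmask(P,.70,.13,.041,.055,.15)];Q=Q[(Q[:,1]>.015)&(Q[:,1]<.248)&(Q[:,0]<.725)&(Q[:,0]>.655)]
print(mrect(Q),len(Q),robot.get_obs()['position'])
k=cv2.resize(c['color'][125:265,165:465],None,fx=2.6,fy=2.6,interpolation=cv2.INTER_CUBIC);cv2.imwrite('pics/c3.png',k)
for x,y,n in((.483,-.417,'brown'),(.622,-.302,'red')):print(n,mrect(P[zmask(P,x,y,.014,.04,.055)]))
E
```

```text
time: 8.67
position: [0.4731, -0.1745, 0.1112]
tool_rot: [1.0, -0.001, 0.0, 0.001]
ft_force: [0.6, 0.0, -0.0]
grip_width: 0.0869
grip_force: 0.0
time: 8.75
position: [0.4767, -0.1766, 0.1116]
tool_rot: [1.0, -0.002, 0.003, 0.002]
ft_force: [1.5, 0.6, -0.6]
grip_width: 0.0868
grip_force: 0.0
[696.3 143.4 209.1  57.6  89.6] 726 [ 0.47649614 -0.17429681  0.11144028]
brown [ 483.3 -416.    72.5   73.1   37.2]
red [ 622.9 -302.    72.5   74.1   44.2]
```

View pics/c3.png

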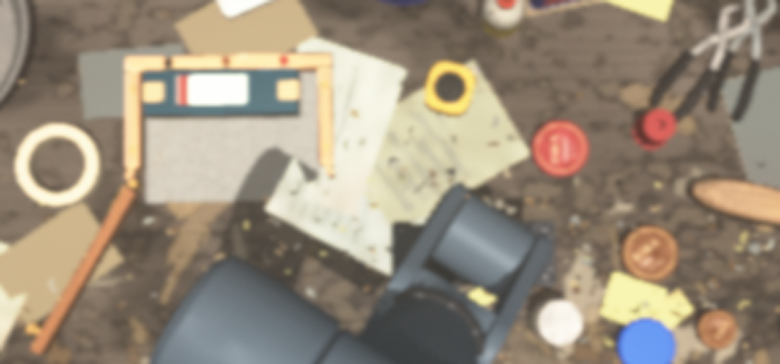

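The carton lies square in the rear left corner, spanning (142..300, 70..115). Now I grip the black tin, with the grip kept light.

```bash
python3 -m pendant '[{"jaw":1,"linear":[-0.6,-0.4,2],"twist":0},{"jaw":1,"linear":[0,0,3],"twist":0},{"jaw":1,"linear":[0,0,2.8],"twist":0},{"jaw":1,"linear":[0,0,0.2],"twist":0},{"jaw":0.8,"linear":[0,0,0],"twist":0},{"jaw":0.8,"linear":[0,0,0],"twist":0},{"jaw":0.8,"linear":[0,0,0],"twist":0},{"jaw":0.8,"linear":[0,0,0],"twist":0}]' 6
```

```text
time: 9.47
position: [0.4702, -0.1673, 0.0324]
tool_rot: [1.0, 0.001, 0.001, 0.001]
ft_force: [-0.1, 0.2, -0.8]
grip_width: 0.0746
grip_force: 6.0
```

```bash
python3 -m pendant '[{"jaw":0.8,"linear":[0.5,-1.5,0],"twist":0},{"jaw":0.8,"linear":[0.5,-2.5,0],"twist":0},{"jaw":0.8,"linear":[0.5,-3.2,0],"twist":0},{"jaw":0.8,"linear":[0.5,-3.5,0],"twist":0},{"jaw":0.8,"linear":[0.5,-3.5,0],"twist":0},{"jaw":0.8,"linear":[0.5,-3.5,0],"twist":0},{"jaw":0.8,"linear":[0.5,-3.5,0],"twist":0},{"jaw":0.8,"linear":[0.5,-3.5,0],"twist":0},{"jaw":0.8,"linear":[0.5,-3.5,0],"twist":0},{"jaw":0.8,"linear":[0.5,-3.5,0],"twist":0},{"jaw":0.8,"linear":[0.5,-2.5,0],"twist":0},{"jaw":0.8,"linear":[0.5,-1,0],"twist":0}]';python3 -m pendant '[{"jaw":0.8,"linear":[0,0,0],"twist":0},{"jaw":1,"linear":[0,0,0],"twist":0},{"jaw":1,"linear":[0,0,0],"twist":0},{"jaw":1,"linear":[-2,0,0],"twist":0},{"jaw":1,"linear":[-2,0,0],"twist":0},{"jaw":0.35,"linear":[-2,0,0],"twist":0},{"jaw":0.35,"linear":[0,0,0],"twist":0},{"jaw":0.35,"linear":[0,0,0],"twist":0},{"jaw":0.35,"linear":[0,0,0],"twist":0}]'
python3 - <<'E'
from h import *
c=cam('top');P=cloud(c);Q=P[zmask(P,.53,.19,.012,.032,.05)];print(mrect(Q),len(Q))
E
```

```text
time: 10.47
position: [0.5289, 0.1887, 0.0324]
tool_rot: [1.0, 0.003, 0.001, -0.0]
ft_force: [-1.4, -1.9, 0.6]
grip_width: 0.0752
grip_force: 6.0
time: 11.22
position: [0.4705, 0.1839, 0.0313]
tool_rot: [1.0, -0.0, 0.001, -0.0]
ft_force: [-0.0, 0.1, 0.1]
grip_width: 0.0678
grip_force: 0.0
[540.3 181.9  73.5  48.8  59.8] 208
```

```bash
python3 -m pendant '[{"jaw":0.35,"linear":[0,0,0],"twist":0},{"jaw":0.35,"linear":[0,0,0],"twist":0},{"jaw":0.35,"linear":[0,-0.2,0],"twist":0},{"jaw":0.35,"linear":[1,0,0],"twist":0},{"jaw":0.35,"linear":[1,0,0],"twist":0},{"jaw":0.35,"linear":[1,-0.2,0],"twist":0},{"jaw":0.35,"linear":[1,-0.2,0],"twist":0},{"jaw":0.35,"linear":[1,-0.3,0],"twist":0},{"jaw":0.35,"linear":[1,-0.3,0],"twist":0},{"jaw":0.35,"linear":[1,-0.3,0],"twist":0},{"jaw":0.35,"linear":[1,-0.3,0],"twist":0}]';python3 -m pendant '[{"jaw":0.35,"linear":[1,-0.2,0],"twist":0},{"jaw":0.35,"linear":[0.7,-0.1,0],"twist":0},{"jaw":0.35,"linear":[0.5,-0.1,0],"twist":0},{"jaw":0.35,"linear":[0,0,0],"twist":0}]'
python3 - <<'E'
from h import *
c=cam('top');P=cloud(c);Q=P[zmask(P,.625,.207,.012,.032,.045)];print(mrect(Q),len(Q))
E
```

```text
time: 12.18
position: [0.5498, 0.2031, 0.031]
tool_rot: [1.0, 0.001, -0.0, 0.0]
ft_force: [-1.0, -1.6, 0.6]
grip_width: 0.0303
grip_force: 0.8
time: 12.52
position: [0.5676, 0.2054, 0.0307]
tool_rot: [1.0, 0.001, -0.005, 0.002]
ft_force: [-6.8, -5.2, 7.1]
grip_width: 0.0307
grip_force: 4.4
[636.7 192.9  66.1  27.9  22. ] 72
```

```bash
python3 -m pendant '[{"jaw":0.35,"linear":[0,0.4,0],"twist":0},{"jaw":0.35,"linear":[0.4,0.2,0],"twist":0},{"jaw":0.35,"linear":[0.4,0,0],"twist":0},{"jaw":0.35,"linear":[0.3,0,0],"twist":0},{"jaw":0.35,"linear":[0,0,0],"twist":0}]'
python3 - <<'E'
from h import *
c=cam('top');P=cloud(c);Q=P[zmask(P,.625,.207,.012,.032,.045)];print(mrect(Q),len(Q));k=cv2.resize(c['color'][135:235,195:315],None,fx=4,fy=4,interpolation=cv2.INTER_CUBIC);cv2.imwrite('pics/c4.png',k)
E
```

```text
time: 12.98
position: [0.5839, 0.2011, 0.0312]
tool_rot: [1.0, 0.0, 0.002, -0.0]
ft_force: [0.5, 0.0, -0.6]
grip_width: 0.0305
grip_force: 0.0
[649.4 183.7  45.1  25.7  16.1] 65
```

View pics/c4.png

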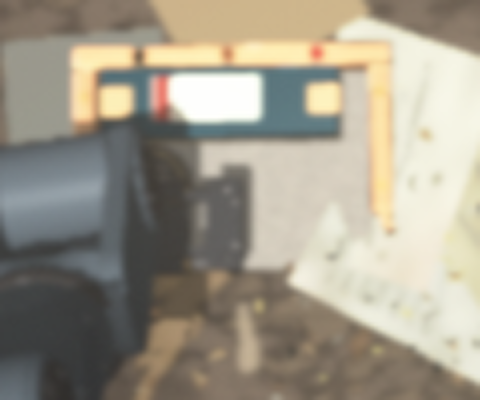

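The arm hides the tin, but the tin slid on freely and the carton is still square at (95..340, 70..135). I'll finish seating it forward and left until I feel contact.

```bash
python3 -m pendant '[{"jaw":0.35,"linear":[0.2,0,0],"twist":0},{"jaw":0.35,"linear":[0.2,-0.2,0],"twist":0},{"jaw":0.35,"linear":[0.1,-0.2,0],"twist":0},{"jaw":0.35,"linear":[0,0,0],"twist":0}]';python3 -m pendant '[{"jaw":0.35,"linear":[0.1,-0.2,0],"twist":0},{"jaw":0.35,"linear":[0.1,-0.2,0],"twist":0},{"jaw":0.35,"linear":[0,0,0],"twist":0}]'
```

```text
time: 13.37
position: [0.5861, 0.2051, 0.031]
tool_rot: [1.0, 0.001, -0.001, 0.0]
ft_force: [-1.5, -1.9, 1.4]
grip_width: 0.0307
grip_force: 1.0
time: 13.62
position: [0.5859, 0.2083, 0.0308]
tool_rot: [1.0, 0.001, -0.003, 0.001]
ft_force: [-5.4, -4.2, 5.0]
grip_width: 0.0303
grip_force: 3.2
```

```bash
python3 -m pendant '[{"jaw":0.35,"linear":[-2,0,0],"twist":0},{"jaw":0.35,"linear":[-2,0,-2],"twist":0},{"jaw":1,"linear":[-1,2,-4],"twist":0},{"jaw":1,"linear":[-1,3.5,-2],"twist":0},{"jaw":1,"linear":[-1,3.9,0],"twist":0},{"jaw":1,"linear":[-1,3.9,0],"twist":0},{"jaw":1,"linear":[-1,3.9,0],"twist":0},{"jaw":1,"linear":[-1,3.9,0],"twist":0},{"jaw":1,"linear":[0,4,0],"twist":0},{"jaw":1,"linear":[0,4,0],"twist":0},{"jaw":1,"linear":[0,4,0],"twist":0},{"jaw":1,"linear":[0,4,0],"twist":0}]';python3 -m pendant '[{"jaw":1,"linear":[0,4,0],"twist":0},{"jaw":1,"linear":[0,4,0],"twist":0},{"jaw":1,"linear":[0,4,0],"twist":0},{"jaw":1,"linear":[0,4,0],"twist":0},{"jaw":1,"linear":[0,4,0],"twist":0},{"jaw":1,"linear":[0,3.5,0],"twist":0},{"jaw":1,"linear":[0,2,0],"twist":0},{"jaw":1,"linear":[0,0,0],"twist":0}]'
python3 - <<'E'
from h import *
c=cam('top');P=cloud(c);Q=P[zmask(P,.625,.207,.012,.032,.045)&(P[...,0]<.663)&(P[...,1]<.245)];print('black',mrect(Q),len(Q))
Q=P[zmask(P,.70,.13,.041,.055,.15)];Q=Q[(Q[:,1]>.015)&(Q[:,1]<.248)&(Q[:,0]<.725)&(Q[:,0]>.655)];print('carton',mrect(Q))
print(robot.get_obs()['position'])
E
```

```text
time: 14.62
position: [0.4909, -0.1626, 0.1078]
tool_rot: [1.0, 0.0, 0.001, 0.001]
ft_force: [1.4, 0.6, 0.1]
grip_width: 0.0848
grip_force: 0.0
time: 15.28
position: [0.4915, -0.4222, 0.1081]
tool_rot: [1.0, -0.002, 0.003, 0.004]
ft_force: [0.2, -0.1, -0.0]
grip_width: 0.0873
grip_force: 0.0
black [6.279e+02 2.071e+02 6.960e+01 7.490e+01 4.000e-01] 382
carton [693.3 143.1  67.9 210.    2.1]
[ 0.4909478  -0.4185477   0.10766359]
```

```bash
python3 -m pendant '[{"jaw":1,"linear":[-0.7,-0.2,2],"twist":0},{"jaw":1,"linear":[0,0,3],"twist":0},{"jaw":1,"linear":[0,0,2.6],"twist":0},{"jaw":1,"linear":[0,0,0],"twist":0},{"jaw":0.8,"linear":[0,0,0],"twist":0},{"jaw":0.8,"linear":[0,0,0],"twist":0},{"jaw":0.8,"linear":[0,0,0],"twist":0},{"jaw":0.8,"linear":[0,0,0],"twist":0}]' 6; python3 -m pendant '[{"jaw":0.8,"linear":[0.5,-1.5,0],"twist":0},{"jaw":0.8,"linear":[0.5,-2.5,0],"twist":0},{"jaw":0.8,"linear":[0.5,-3.2,0],"twist":0},{"jaw":0.8,"linear":[0.5,-3.5,0],"twist":0},{"jaw":0.8,"linear":[0.5,-3.5,0],"twist":0},{"jaw":0.8,"linear":[0.5,-3.5,0],"twist":0},{"jaw":0.8,"linear":[0.3,-3.5,0],"twist":0},{"jaw":0.8,"linear":[0.3,-3.5,0],"twist":0},{"jaw":0.8,"linear":[0.3,-3.5,0],"twist":0},{"jaw":0.8,"linear":[0.3,-3.5,0],"twist":0},{"jaw":0.8,"linear":[0.3,-3.5,0],"twist":0},{"jaw":0.8,"linear":[0.3,-3.5,0],"twist":0}]'
```

```text
time: 16.0
position: [0.4842, -0.4135, 0.0329]
tool_rot: [1.0, 0.001, 0.001, 0.001]
ft_force: [0.3, 0.5, 0.7]
grip_width: 0.0744
grip_force: 6.0
time: 17.0
position: [0.5317, -0.0245, 0.0328]
tool_rot: [1.0, 0.001, 0.002, 0.001]
ft_force: [-0.1, -2.2, 2.5]
grip_width: 0.0745
grip_force: 6.0
```

```bash
python3 -m pendant '[{"jaw":0.8,"linear":[0,-3.5,0],"twist":0},{"jaw":0.8,"linear":[0,-3.5,0],"twist":0},{"jaw":0.8,"linear":[0,-3.5,0],"twist":0},{"jaw":0.8,"linear":[0,-2.5,0],"twist":0},{"jaw":0.8,"linear":[0,-1.4,0],"twist":0},{"jaw":0.8,"linear":[0,0,0],"twist":0},{"jaw":1,"linear":[0,0,0],"twist":0},{"jaw":1,"linear":[0,0,0],"twist":0},{"jaw":1,"linear":[-2,0,0],"twist":0},{"jaw":1,"linear":[-2,0,0],"twist":0},{"jaw":0.35,"linear":[-2,0,0],"twist":0},{"jaw":0.35,"linear":[0,0,0],"twist":0}]'; python3 -m pendant '[{"jaw":0.35,"linear":[0,0,0],"twist":0},{"jaw":0.35,"linear":[0,0,0],"twist":0},{"jaw":0.35,"linear":[0,0,0],"twist":0},{"jaw":0.35,"linear":[0,0,0],"twist":0}]'
```

```text
time: 18.0
position: [0.4644, 0.1164, 0.0309]
tool_rot: [1.0, -0.0, -0.005, 0.0]
ft_force: [-1.6, 0.1, -0.3]
grip_width: 0.0796
grip_force: 0.0
time: 18.33
position: [0.4725, 0.1173, 0.0315]
tool_rot: [1.0, 0.0, 0.001, -0.0]
ft_force: [-0.2, -0.6, -0.6]
grip_width: 0.0551
grip_force: 0.0
```

```bash
python3 -m pendant '[{"jaw":0.35,"linear":[0,0,0],"twist":0},{"jaw":0.35,"linear":[0,0,0],"twist":0},{"jaw":0.35,"linear":[0,0,0],"twist":0},{"jaw":0.35,"linear":[1,0,0],"twist":0},{"jaw":0.35,"linear":[1,0,0],"twist":0},{"jaw":0.35,"linear":[1,-0.2,0],"twist":0},{"jaw":0.35,"linear":[1,-0.2,0],"twist":0},{"jaw":0.35,"linear":[1,-0.2,0],"twist":0},{"jaw":0.35,"linear":[1,-0.2,0],"twist":0},{"jaw":0.35,"linear":[1,-0.1,0],"twist":0},{"jaw":0.35,"linear":[1,-0.1,0],"twist":0},{"jaw":0.35,"linear":[1,0,0],"twist":0}]'; python3 -m pendant '[{"jaw":0.35,"linear":[0.8,0,0],"twist":0},{"jaw":0.35,"linear":[0.5,0,0],"twist":0},{"jaw":0.35,"linear":[0.4,0,0],"twist":0},{"jaw":0.35,"linear":[0.2,-0.2,0],"twist":0},{"jaw":0.35,"linear":[0.1,-0.2,0],"twist":0},{"jaw":0.35,"linear":[0.1,-0.1,0],"twist":0},{"jaw":0.35,"linear":[0,0,0],"twist":0}]'
```

```text
time: 19.33
position: [0.5622, 0.128, 0.0315]
tool_rot: [1.0, 0.001, 0.0, -0.0]
ft_force: [-0.6, 0.3, -0.1]
grip_width: 0.0305
grip_force: 0.5
time: 19.92
position: [0.5809, 0.1327, 0.0313]
tool_rot: [1.0, 0.001, -0.001, 0.0]
ft_force: [-1.4, -0.7, -0.0]
grip_width: 0.0306
grip_force: 0.9
```

```bash
python3 -m pendant '[{"jaw":0.35,"linear":[0.3,0,0],"twist":0},{"jaw":0.35,"linear":[0.3,-0.1,0],"twist":0},{"jaw":0.35,"linear":[0.2,-0.1,0],"twist":0},{"jaw":0.35,"linear":[0.1,-0.1,0],"twist":0},{"jaw":0.35,"linear":[0,0,0],"twist":0}]'
```

```text
time: 20.33
position: [0.5829, 0.133, 0.031]
tool_rot: [1.0, 0.001, -0.009, 0.003]
ft_force: [-12.2, -11.3, 10.6]
grip_width: 0.0309
grip_force: 8.0
```

```bash
python3 -m pendant '[{"jaw":0.35,"linear":[0,0.4,0],"twist":0},{"jaw":0.35,"linear":[0.1,0.2,0],"twist":0},{"jaw":0.35,"linear":[0.1,0,0],"twist":0},{"jaw":0.35,"linear":[0,0,0],"twist":0}]';python3 -m pendant '[{"jaw":0.35,"linear":[0,-0.2,0],"twist":0},{"jaw":0.35,"linear":[0,-0.2,0],"twist":0},{"jaw":0.35,"linear":[0,0,0],"twist":0}]'
```

```text
time: 20.67
position: [0.5883, 0.1295, 0.0309]
tool_rot: [1.0, 0.001, -0.005, 0.0]
ft_force: [-7.9, -2.8, 4.9]
grip_width: 0.0306
grip_force: 4.1
time: 20.92
position: [0.5883, 0.1316, 0.0308]
tool_rot: [1.0, 0.002, -0.005, 0.002]
ft_force: [-7.1, -9.6, 5.8]
grip_width: 0.0311
grip_force: 5.6
```

```bash
python3 -m pendant '[{"jaw":0.35,"linear":[-2,0.2,0],"twist":0},{"jaw":0.35,"linear":[-2,0,-2],"twist":0},{"jaw":1,"linear":[0,1,-4],"twist":0},{"jaw":1,"linear":[0.7,3.5,-1.7],"twist":0},{"jaw":1,"linear":[0.7,3.9,0],"twist":0},{"jaw":1,"linear":[0.7,3.9,0],"twist":0},{"jaw":1,"linear":[0.7,3.9,0],"twist":0},{"jaw":1,"linear":[0.7,3.9,0],"twist":0},{"jaw":1,"linear":[0.7,3.9,0],"twist":0},{"jaw":1,"linear":[0.7,3.9,0],"twist":0},{"jaw":1,"linear":[0.7,3.9,0],"twist":0},{"jaw":1,"linear":[0.7,3.9,0],"twist":0}]';python3 -m pendant '[{"jaw":1,"linear":[0.7,3.9,0],"twist":0},{"jaw":1,"linear":[0.3,2.5,0],"twist":0},{"jaw":1,"linear":[0,0.8,0],"twist":0},{"jaw":1,"linear":[0,0,0],"twist":0}]'
python3 - <<'E'
from h import *
c=cam('top');P=cloud(c)
for n,x,y in(('black',.628,.207),('brown',.628,.132)):
    Q=P[zmask(P,x,y,.012,.032,.045)&(P[...,0]<.663)&(abs(P[...,1]-y)<.0375)];print(n,mrect(Q),len(Q))
Q=P[zmask(P,.70,.13,.041,.055,.15)];Q=Q[(Q[:,1]>.015)&(Q[:,1]<.248)&(Q[:,0]<.725)&(Q[:,0]>.655)];print('carton',mrect(Q))
print(robot.get_obs()['position'])
k=cv2.resize(c['color'][135:235,195:425],None,fx=3.4,fy=3.4,interpolation=cv2.INTER_CUBIC);cv2.imwrite('pics/c5.png',k)
E
```

```text
time: 21.92
position: [0.6174, -0.2274, 0.1088]
tool_rot: [1.0, 0.0, 0.001, 0.0]
ft_force: [-0.2, 0.5, 0.6]
grip_width: 0.0847
grip_force: 0.0
time: 22.25
position: [0.6269, -0.3001, 0.1084]
tool_rot: [1.0, -0.001, 0.001, 0.001]
ft_force: [-0.1, -0.4, -0.0]
grip_width: 0.0866
grip_force: 0.0
black [6.279e+02 2.070e+02 6.950e+01 7.490e+01 3.000e-01] 385
brown [6.278e+02 1.310e+02 6.920e+01 7.190e+01 3.000e-01] 372
carton [697.  143.7  63.8 210.8   3.1]
[ 0.62630709 -0.2975445   0.10815222]
```

View pics/c5.png

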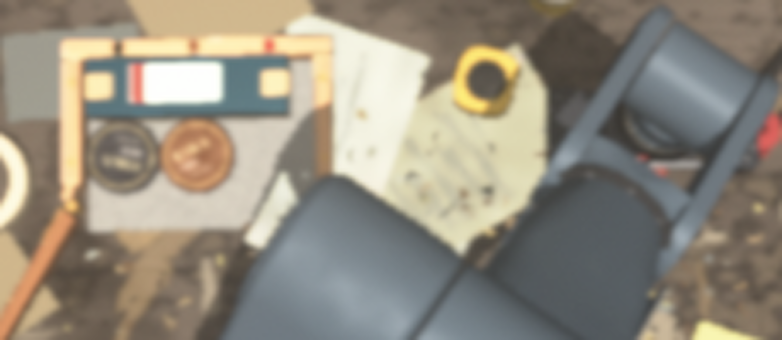

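Black and brown sit snug side by side at (123,155) and (197,155) against the carton, and the slot on the right is open. Now the red tin.

```bash
python3 -m pendant '[{"jaw":1,"linear":[-0.4,0.4,2],"twist":0},{"jaw":1,"linear":[0,0,3],"twist":0},{"jaw":1,"linear":[0,0,2.6],"twist":0},{"jaw":1,"linear":[0,0,0],"twist":0},{"jaw":0.8,"linear":[0,0,0],"twist":0},{"jaw":0.8,"linear":[0,0,0],"twist":0},{"jaw":0.8,"linear":[0,0,0],"twist":0},{"jaw":0.8,"linear":[0,0,0],"twist":0}]' 6; python3 -m pendant '[{"jaw":0.8,"linear":[-1,-1.5,0],"twist":0},{"jaw":0.8,"linear":[-1.2,-2.3,0],"twist":0},{"jaw":0.8,"linear":[-1.5,-2.5,0],"twist":0},{"jaw":0.8,"linear":[-1.5,-2.5,0],"twist":0},{"jaw":0.8,"linear":[-1.5,-2.5,0],"twist":0},{"jaw":0.8,"linear":[-1.5,-2.5,0],"twist":0},{"jaw":0.8,"linear":[-1,-3,0],"twist":0},{"jaw":0.8,"linear":[0,-3.5,0],"twist":0},{"jaw":0.8,"linear":[0,-3.5,0],"twist":0},{"jaw":0.8,"linear":[0,-3.5,0],"twist":0},{"jaw":0.8,"linear":[0,-3.5,0],"twist":0},{"jaw":0.8,"linear":[0,-2.5,0],"twist":0}]'
```

```text
time: 22.97
position: [0.6235, -0.3012, 0.0345]
tool_rot: [1.0, 0.001, 0.001, 0.001]
ft_force: [1.2, 0.9, 1.5]
grip_width: 0.0743
grip_force: 6.0
time: 23.97
position: [0.5311, 0.0335, 0.0343]
tool_rot: [1.0, 0.001, 0.002, 0.001]
ft_force: [0.4, -2.4, 3.2]
grip_width: 0.0746
grip_force: 6.0
```

```bash
python3 -m pendant '[{"jaw":0.8,"linear":[0,-1.2,0],"twist":0},{"jaw":0.8,"linear":[0,-0.7,0],"twist":0},{"jaw":0.8,"linear":[0,0,0],"twist":0},{"jaw":1,"linear":[0,0,0],"twist":0},{"jaw":1,"linear":[0,0,0],"twist":0},{"jaw":1,"linear":[-2,0,0],"twist":0},{"jaw":1,"linear":[-2,0,0.1],"twist":0},{"jaw":0.35,"linear":[-2,0,0.2],"twist":0},{"jaw":0.35,"linear":[0,0,0],"twist":0},{"jaw":0.35,"linear":[0,0,0],"twist":0},{"jaw":0.35,"linear":[0,0,0],"twist":0},{"jaw":0.35,"linear":[0,0,0],"twist":0}]'; python3 -m pendant '[{"jaw":0.35,"linear":[0,0,0],"twist":0},{"jaw":0.35,"linear":[0,0,0],"twist":0},{"jaw":0.35,"linear":[0,0,0],"twist":0},{"jaw":0.35,"linear":[0,0,0],"twist":0}]'
python3 - <<'E'
from h import *
c=cam('top');P=cloud(c)
Q=P[zmask(P,.53,.053,.012,.032,.055)];print(mrect(Q),len(Q));print(robot.get_obs()['position'])
E
```

```text
time: 24.97
position: [0.4721, 0.0501, 0.0296]
tool_rot: [1.0, 0.0, 0.002, 0.0]
ft_force: [-0.1, -0.7, -0.5]
grip_width: 0.061
grip_force: 0.0
time: 25.3
position: [0.4701, 0.0507, 0.0294]
tool_rot: [1.0, 0.001, 0.0, 0.0]
ft_force: [-0.2, -0.2, -0.1]
grip_width: 0.0359
grip_force: 0.0
[546.4  51.1  72.2  40.1  82.2] 205
[0.46999504 0.05068215 0.02940538]
```

```bash
python3 -m pendant '[{"jaw":0.35,"linear":[0,-0.2,-0.1],"twist":0},{"jaw":0.35,"linear":[1,0,0],"twist":0},{"jaw":0.35,"linear":[1,0,0],"twist":0},{"jaw":0.35,"linear":[1,0,0],"twist":0},{"jaw":0.35,"linear":[1,-0.1,0],"twist":0},{"jaw":0.35,"linear":[1,0,0],"twist":0},{"jaw":0.35,"linear":[1,0,0],"twist":0},{"jaw":0.35,"linear":[1,0,0],"twist":0},{"jaw":0.35,"linear":[1,0,0],"twist":0},{"jaw":0.35,"linear":[1,0,0],"twist":0}]'; python3 -m pendant '[{"jaw":0.35,"linear":[0.8,0,0],"twist":0},{"jaw":0.35,"linear":[0.5,0,0],"twist":0},{"jaw":0.35,"linear":[0.4,0,0],"twist":0},{"jaw":0.35,"linear":[0.3,0,0],"twist":0},{"jaw":0.35,"linear":[0,0,0],"twist":0}]'
```

```text
time: 26.18
position: [0.5588, 0.0542, 0.0303]
tool_rot: [1.0, 0.001, -0.002, -0.0]
ft_force: [-1.9, 0.2, 1.9]
grip_width: 0.0304
grip_force: 1.1
time: 26.6
position: [0.5801, 0.0538, 0.0304]
tool_rot: [1.0, 0.001, 0.0, -0.0]
ft_force: [0.1, 0.0, 0.1]
grip_width: 0.0305
grip_force: 0.3
```

```bash
python3 -m pendant '[{"jaw":0.35,"linear":[0.4,0,0],"twist":0},{"jaw":0.35,"linear":[0.3,0,0],"twist":0},{"jaw":0.35,"linear":[0.2,0,0],"twist":0},{"jaw":0.35,"linear":[0,0,0],"twist":0}]';  python3 -m pendant '[{"jaw":0.35,"linear":[0.1,-0.2,0],"twist":0},{"jaw":0.35,"linear":[0.1,-0.2,0],"twist":0},{"jaw":0.35,"linear":[0,0,0],"twist":0}]'
```

```text
time: 26.93
position: [0.5887, 0.0538, 0.0303]
tool_rot: [1.0, 0.001, -0.0, -0.0]
ft_force: [-2.3, 0.5, 1.1]
grip_width: 0.0305
grip_force: 0.8
time: 27.18
position: [0.5885, 0.057, 0.0302]
tool_rot: [1.0, 0.001, -0.003, 0.001]
ft_force: [-5.6, -4.9, 3.3]
grip_width: 0.0303
grip_force: 3.4
```

The red tin is seated. I'll work out the gate path: closed fingers pushing 0.18 m from the pin, inboard of the knob.

```bash
python3 -m pendant '[{"jaw":0.35,"linear":[-2,0.2,0],"twist":0},{"jaw":0.35,"linear":[-2,0,-2],"twist":0},{"jaw":0,"linear":[0,-1,-4],"twist":0},{"jaw":0,"linear":[-1,-3.5,-2],"twist":0},{"jaw":0,"linear":[-1,-3.9,0],"twist":0},{"jaw":0,"linear":[-1,-3.9,0],"twist":0},{"jaw":0,"linear":[-1,-3.9,0],"twist":0},{"jaw":0,"linear":[-1,-3.9,0],"twist":0},{"jaw":0,"linear":[-1,-3.9,0],"twist":0},{"jaw":0,"linear":[-1,-3.9,0],"twist":0},{"jaw":0,"linear":[-1,-3.9,0],"twist":0},{"jaw":0,"linear":[-1,-3,0],"twist":0}]'; python3 -m pendant '[{"jaw":0,"linear":[-1.3,0,0],"twist":0},{"jaw":0,"linear":[0,0,0],"twist":0}]'
python3 - <<'E'
from h import *
c=cam('top');P=cloud(c)
for n,x,y in(('black',.628,.207),('brown',.628,.132),('red',.628,.056)):
    Q=P[zmask(P,x,y,.012,.032,.045)&(P[...,0]<.663)&(abs(P[...,1]-y)<.0375)];print(n,mrect(Q),len(Q))
T=robot.get_obs()['position'];print(T)
H=np.array([.578,.254]);p=T[:2]
def pt(q,o):return H+.18*np.array([-np.sin(q),-np.cos(q)])-o*np.array([np.cos(q),-np.sin(q)])
for q,o in[(2.1,.045)]+[(q,.024) for q in np.arange(2.0,.0,-.1)]+[(0,.018)]:
    n=pt(q,o);d=n-p;p=n;print(round(q,2),np.round(n,3),'rows',np.round([d[0]*100,-d[1]*100],2))
E
```

```text
time: 28.18
position: [0.4605, 0.4076, 0.111]
tool_rot: [1.0, 0.001, 0.002, -0.002]
ft_force: [0.8, -0.3, -0.4]
grip_width: 0.0001
grip_force: 0.0
time: 28.35
position: [0.4447, 0.4059, 0.1103]
tool_rot: [1.0, 0.003, -0.0, -0.0]
ft_force: [-1.2, -0.8, -0.5]
grip_width: 0.0005
grip_force: 0.0
black [628.1 207.4  74.   69.3  89.9] 382
brown [627.6 132.4  73.9  69.8  87.7] 369
red [6.289e+02 5.660e+01 6.630e+01 7.200e+01 3.000e-01] 361
[0.44615243 0.4047364  0.11033203]
2.1 [0.445 0.384] rows [-0.08  2.1 ]
2.0 [0.424 0.351] rows [-2.1  3.3]
1.9 [0.415 0.335] rows [-0.89  1.58]
1.8 [0.408 0.318] rows [-0.73  1.66]
1.7 [0.403 0.301] rows [-0.56  1.73]
1.6 [0.399 0.283] rows [-0.38  1.77]
1.5 [0.397 0.265] rows [-0.2  1.8]
1.4 [0.397 0.247] rows [-0.02  1.82]
1.3 [0.398 0.229] rows [0.16 1.81]
1.2 [0.402 0.211] rows [0.34 1.78]
1.1 [0.407 0.194] rows [0.52 1.74]
1.0 [0.414 0.177] rows [0.69 1.68]
0.9 [0.422 0.161] rows [0.85 1.6 ]
0.8 [0.432 0.146] rows [1.01 1.51]
0.7 [0.444 0.132] rows [1.15 1.4 ]
0.6 [0.457 0.119] rows [1.29 1.28]
0.5 [0.471 0.108] rows [1.41 1.14]
0.4 [0.486 0.098] rows [1.52 1.  ]
0.3 [0.502 0.089] rows [1.61 0.84]
0.2 [0.519 0.082] rows [1.68 0.68]
0.1 [0.536 0.077] rows [1.74 0.51]
0 [0.56  0.074] rows [2.39 0.33]
```

All three tins are home. Now I'll swing the gate.

```bash
python3 -m pendant '[{"jaw":0,"linear":[0,1.5,4],"twist":0},{"jaw":0,"linear":[0,0.6,3.9],"twist":0},{"jaw":0,"linear":[-1,1.6,0],"twist":0},{"jaw":0,"linear":[-1.1,1.7,0],"twist":0},{"jaw":0,"linear":[-0.9,1.6,0],"twist":0},{"jaw":0,"linear":[-0.7,1.7,0],"twist":0},{"jaw":0,"linear":[-0.6,1.7,0],"twist":0},{"jaw":0,"linear":[-0.4,1.8,0],"twist":0},{"jaw":0,"linear":[-0.2,1.8,0],"twist":0},{"jaw":0,"linear":[0,1.8,0],"twist":0},{"jaw":0,"linear":[0.2,1.8,0],"twist":0},{"jaw":0,"linear":[0.3,1.8,0],"twist":0}]'; python3 -m pendant '[{"jaw":0,"linear":[0.5,1.7,0],"twist":0},{"jaw":0,"linear":[0.7,1.7,0],"twist":0},{"jaw":0,"linear":[0.9,1.6,0],"twist":0},{"jaw":0,"linear":[1,1.5,0],"twist":0},{"jaw":0,"linear":[1.2,1.4,0],"twist":0},{"jaw":0,"linear":[1.3,1.3,0],"twist":0},{"jaw":0,"linear":[1.4,1.1,0],"twist":0},{"jaw":0,"linear":[1.5,1,0],"twist":0},{"jaw":0,"linear":[0,0,0],"twist":0}]'
python3 - <<'E'
from h import *
c=cam('top');k=cv2.resize(c['color'][135:275,175:325],None,fx=4,fy=4,interpolation=cv2.INTER_CUBIC);cv2.imwrite('pics/c6.png',k)
E
```

```text
time: 29.4
position: [0.4051, 0.2083, 0.0326]
tool_rot: [1.0, -0.0, 0.001, -0.0]
ft_force: [0.6, 0.3, 0.3]
grip_width: 0.0002
grip_force: 0.2
time: 30.15
position: [0.4946, 0.0939, 0.0329]
tool_rot: [1.0, -0.002, 0.004, 0.0]
ft_force: [1.8, -0.2, 0.7]
grip_width: 0.0004
grip_force: 0.0
```

View pics/c6.png

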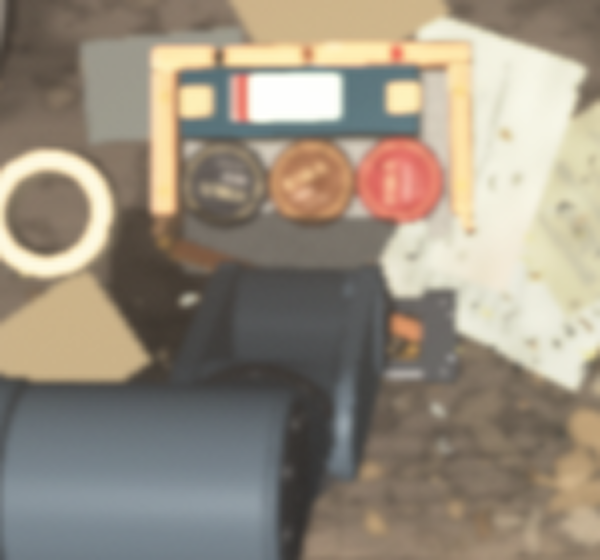

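The gate is about 0.4 rad from shut: the pin end is at (190,240) and the free end at (405,330). The three tins are in order against the carton. Now I finish closing the gate.

```bash
python3 -m pendant '[{"jaw":0,"linear":[1.4,0.7,0],"twist":0},{"jaw":0,"linear":[1.5,0.6,0],"twist":0},{"jaw":0,"linear":[1.2,0.4,0],"twist":0},{"jaw":0,"linear":[1,0.2,0],"twist":0},{"jaw":0,"linear":[0.6,0,0],"twist":0},{"jaw":0,"linear":[0.4,0,0],"twist":0},{"jaw":0,"linear":[0,0,0],"twist":0}]';  python3 -m pendant '[{"jaw":0,"linear":[0.3,0,0],"twist":0},{"jaw":0,"linear":[0.2,0,0],"twist":0},{"jaw":0,"linear":[0.2,0,0],"twist":0},{"jaw":0,"linear":[0,0,0],"twist":0}]'
```

```text
time: 30.78
position: [0.5501, 0.0784, 0.0324]
tool_rot: [1.0, 0.001, 0.0, -0.0]
ft_force: [0.3, -0.4, 0.0]
grip_width: 0.0003
grip_force: 0.0
time: 31.12
position: [0.557, 0.0783, 0.0324]
tool_rot: [1.0, 0.001, 0.0, -0.0]
ft_force: [-0.0, 0.3, 0.1]
grip_width: 0.0004
grip_force: 0.0
```

```bash
python3 -m pendant '[{"jaw":0,"linear":[0.2,0,0],"twist":0},{"jaw":0,"linear":[0.2,0,0],"twist":0},{"jaw":0,"linear":[0.1,0,0],"twist":0},{"jaw":0,"linear":[0,0,0],"twist":0}]';  python3 -m pendant '[{"jaw":0,"linear":[0.2,0,0],"twist":0},{"jaw":0,"linear":[0.2,0,0],"twist":0},{"jaw":0,"linear":[0,0,0],"twist":0}]'
```

```text
time: 31.45
position: [0.5622, 0.0781, 0.0324]
tool_rot: [1.0, 0.001, 0.0, -0.0]
ft_force: [-0.4, -0.5, -0.0]
grip_width: 0.0006
grip_force: 0.0
time: 31.7
position: [0.5625, 0.0782, 0.0322]
tool_rot: [1.0, 0.001, -0.004, -0.0]
ft_force: [-5.8, -0.4, 4.7]
grip_width: 0.0007
grip_force: 2.9
```

```bash
python3 -m pendant '[{"jaw":0,"linear":[-1,0,0],"twist":0},{"jaw":0,"linear":[-2,0,0],"twist":0},{"jaw":0,"linear":[0,0,-4],"twist":0},{"jaw":0,"linear":[0,3,-4],"twist":0},{"jaw":0,"linear":[0,4,0],"twist":0},{"jaw":0,"linear":[0,4,0],"twist":0},{"jaw":0,"linear":[0,4,0],"twist":0},{"jaw":0,"linear":[0,4,0],"twist":0},{"jaw":0,"linear":[0,4,0],"twist":0},{"jaw":0,"linear":[0,4,0],"twist":0},{"jaw":0,"linear":[0,2,0],"twist":0},{"jaw":0,"linear":[0,0,0],"twist":0}]'
python3 - <<'E'
from h import *
c=cam('top');P=cloud(c)
for n,x,y in(('black',.628,.207),('brown',.628,.132),('red',.628,.056)):
    Q=P[zmask(P,x,y,.012,.032,.045)&(P[...,0]<.663)&(abs(P[...,1]-y)<.0375)];print(n,mrect(Q))
Q=P[(abs(P[...,0]-.578)<.03)&(abs(P[...,1]-.12)<.11)&(P[...,2]>.025)&(P[...,2]<.045)];print('gate',mrect(Q),cv2.fitLine(Q[:,:2].astype(np.float32),cv2.DIST_HUBER,0,.001,.001).ravel())
k=cv2.resize(c['color'][125:265,165:465],None,fx=2.6,fy=2.6,interpolation=cv2.INTER_CUBIC);cv2.imwrite('pics/c7.png',k)
E
```

```text
time: 32.7
position: [0.5377, -0.2129, 0.1062]
tool_rot: [1.0, -0.002, 0.002, 0.002]
ft_force: [1.1, -0.7, -0.3]
grip_width: 0.0005
grip_force: 0.0
black [624.  207.5  74.1  76.7  88.8]
brown [630.9 132.   75.2  73.9  59.4]
red [623.3  56.4  71.8  77.3  87.9]
gate [586.6 121.5 218.4  50.4  85.7] [ 0.00177749 -0.9999984   0.58156     0.12141991]
```

View pics/c7.png

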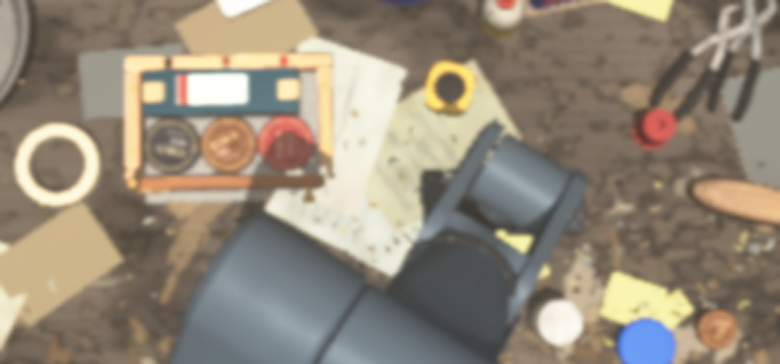

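The gate lies straight across the mouth from (130,183) to (330,183). The carton and the black, brown and red tins are packed behind it, and the other things are where they were. Handing in.

```bash
python3 -c "
from rig import robot
print(robot.hand_in())"
```

```text
the job is handed in; nothing more can be done
None
```

The shoe-care set is packed and handed in at about 33 s: carton in the rear left corner, black, brown and red tins snug in order, gate shut; the last picture shows the other things where they were, but hand-in gave no verdict.

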